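# Put the sand-drawing tools away in their fitted organiser

### The arm

A 6-joint arm with a two-finger parallel gripper is mounted at the origin on the work surface. World frame = base frame: x ahead of the robot, y to its left, z up, the work surface at z = 0. Lengths are in m, angles in rad, forces in N, time in s.
With the tool pointing down it reaches from about 0.375 to 0.9 m from the base axis. Payload 3.1 kg.
Tool frame: the origin (TCP) lies midway between the tips of the shut fingers; the grasp point (between the pads) lies 19 mm behind it (manip.pinch_z is the distance from the TCP to the grasp point, in m); z points along the fingers, y is the line along which they close (so a half turn about z gives the same grasp; the last joint's range is limited). The gripper opens to 85 mm and grips with 20 to 120 N. Pads are 22 mm wide; open, the fingers measure 114 mm over their backs; the gripper's body (76 mm by 85 mm) begins 54 mm behind the grasp point. The pads swing forward as they close: fully open they stand 13 mm farther back than shut.
Start: joints at [-1.444, 0.527, 1.433, -0, 1.181, -0.178], TCP at [0.188, -0.596, 0.231] pointing down, gripper open.
Joint ranges: [-3.08, 3.08], [-0.75, 2.2], [0.22, 2.44], [-1.43, 4.57], [0, 2.65], [-2.85, 2.85]. Speed limits (rad/s): [2.79, 2.79, 3.14, 3.14, 3.14, 3.14].

### API

Orientations are given as a unit quaternion [x, y, z, w].
In Python, from station import manip, viewer, ticket gives the robot as it stands.
- The arm moves only by the shell command python3 -m creep 'ROWS' [FORCE]. ROWS is JSON, a list of rows, each an object with "slide": the shift along the tool's x, y, z in cm, a list of three; "angular": the turn, a rotation vector about the tool's x, y, z in rad, a list of three; "claw": the opening, from -1 (shut) to 1 (fully open). A call has 1 to 10 rows; each row shifts and turns the commanded pose from where the row before left it, along the tool's axes as they then stand; what a row does not reach is not made up. A row lasts 1/12 s, in which the tool goes at most 41.7 mm and 7.16 degrees, less where a joint would pass 70% of its speed; a pose out of reach is approached as far as the arm can. A call with a gripper value outside its range is refused whole. The fingers move at their own pace and stop on an object; FORCE is the grip in N (left out, the last holds). Time passes only in rows, so rows that do not move let the fingers close. It gives the time, the measured TCP pose, the force, the opening and the grip force at its end, in the units of the state.
- manip.sense(): the state, without advancing time (a new reading comes with each control period).
- viewer.snapshot(name): name is "side" or "top" or "wrist"; returns the picture (400x640x3 uint8, blue, green, red); there is no depth.
- viewer.calibration(name): a dict with "fov_y" (degrees; the focal length in pixels is half the picture's height over the tangent of half this angle, whatever the lens; pixels are square), "cx", "cy" (the principal point, pixels), "T" (4x4, takes a point from camera to world coordinates); the wrist camera has in their place "tool_from_camera" (4x4, takes a point from camera to tool coordinates, whose origin is the TCP and whose axes are the flange's). Camera axes: x right, y up, looking along -z (the intrinsics and any distortion apply to the point x, -y, -z); pixel columns grow to the right and rows downward; lengths in m; the calibration is good to about 2 mm. The wrist camera is an equidistant fisheye: a pixel r from the principal point sees the ray r / f radians off the axis. A picture is of the moment at which its call begins: read the wrist's pose just before it. calibration takes no time and is no camera call.
- ticket.sign_off(): hands the job in; it is judged then, once.
The state is a dict: "t": time; "q": joint angles; "qd": joint speeds; "tau": joint torques, N m; "tcp_pos": TCP position; "tool_rot": TCP orientation; "force": force on the tool from outside, world axes, zero at the start; "ft_torque": the same for the moment, N m; "finger_gap": opening from 0.0 (shut) to 1.0 (fully open); "gripper_force": force on a finger pad.
Only numpy, scipy, OpenCV 4.12 (cv2) and the standard library are available. Lean on these libraries where they do the work, as an engineer would, in place of code of your own. Each camera call takes 0.05 s, during which the arm holds its last target. There are 200 camera calls.

### The job

Put the three sand-drawing tools away in the wooden organiser: lay the flat brush, the palette knife and the toothed rake each in the compartment cut to its own outline, head in the head bay and handle in the narrow slot, flat and fully down on the compartment's floor. Do not push or tip the brush jar, the tub, the sanding block or the tape roll that stand around the work.

Things in the scene. Friction and masses are not known exactly. Their poses are not given: they have to be found in the camera images.
- brush: flat wash brush, loose, lying flat, 176 mm long: square-edged wooden handle 116 long x 16 wide x 14 high, then a steel ferrule and dark bristles 60 long x 44 wide x 12 high. Origin: on its underside at mid-length; x runs along it to the bristle end (at x = +88 mm; the handle spans x = -88 to +28 mm), z up. Starts on the light panel, any yaw
- brush_tip (a point): end of the brush's bristles, on the underside, 88 mm from the brush's origin along its x
- knife: palette knife, loose, lying flat, 190 mm long: wooden handle 113 long x 16 wide x 16 high, then a flat steel blade 77 long x 32 wide x 4 thick with a rounded end. Origin: on its underside at mid-length; x runs along it to the blade's end (x = +95 mm; the handle spans x = -95 to +18 mm), z up. Starts lying crosswise on top of the organiser's ribs, over the compartments
- knife_tip (a point): end of the knife's blade, on the underside, 95 mm from the knife's origin along its x
- rake: small T-shaped wooden sand rake, loose, lying flat, 150 mm long: handle 127 long x 16 wide x 14 high, then a cross bar 72 wide x 12 high with six short teeth, 23 mm long together. Origin: on its underside at mid-length; x runs along it to the teeth (x = +75 mm; the handle spans x = -75 to +52 mm), z up. Starts on the light panel, any yaw
- rake_tip (a point): end of the rake's teeth, on the underside, 75 mm from the rake's origin along its x
- organiser: fixed flat wooden base board of the organiser, 236 x 292 x 6 mm, origin at the centre of its underside, on the table. On it three equal inserts of 212 x 90 mm lie side by side along its y at 92 mm spacing, in any order, heads not all to the same end; their ribs' tops are 23 mm above the table, 12 mm above the compartments' floors
- bay_brush_seat (a point): centre of the floor of the brush's compartment (floor 11 mm above the table): here the brush's origin belongs, with the brush's x along this point's x. The recess is 186 mm long: tail slot 22 mm wide from x = -93 to -42 mm, a finger well 82 mm wide from x = -42 to +22 mm, head bay 50 mm wide from x = +22 to +93 mm; ribs 12 mm high around
- bay_knife_seat (a point): centre of the floor of the knife's compartment (floor 11 mm above the table): here the knife's origin belongs, with the knife's x along this point's x. The recess is 200 mm long: tail slot 22 mm wide from x = -100 to -42 mm, a finger well 82 mm wide from x = -42 to +22 mm, blade bay 38 mm wide from x = +22 to +100 mm; ribs 12 mm high around
- bay_rake_seat (a point): centre of the floor of the rake's compartment (floor 11 mm above the table): here the rake's origin belongs, with the rake's x along this point's x. The recess is 160 mm long: tail slot 22 mm wide from x = -80 to -42 mm, a finger well 82 mm wide from x = -42 to +22 mm, slot 22 mm wide to x = +45 mm, head bay 78 mm wide from x = +45 to +80 mm; ribs 12 mm high around
- light_panel: fixed flat light panel, 280 x 360 x 22 mm, the brush and the rake lie on its top; origin at the centre of its underside, on the table
- brush_jar: bystander: loose jar, 66 mm across and 100 mm high, with three brushes standing in it up to 200 mm above the table, splayed to at most 32 mm from its axis; origin at the centre of its underside. It stands between the light panel and the organiser
- tub: bystander: loose grey tub, 68 mm across, 50 mm high, origin at the centre of its underside
- sanding_block: bystander: loose cork block, 90 x 55 x 30 mm, origin at the centre of its underside
- tape: bystander: loose roll of tape lying flat, 100 mm across, 25 mm high, origin at the centre of its underside
Mind the look-alikes: they are no part of the job. What is shaped like the brush but purple is not meant.

How it is judged:
At the end, for the whole second after the job is handed in: Brush, knife and rake each lie at rest in their own compartment: origin within 10 mm of the compartment's seat and less than 5 mm above its floor, head towards the head bay, turned less than 0.12 rad from the compartment's x and tilted less than 0.045 rad (distance between brush and bay_brush_seat below 0.01 m and z of brush in the frame of bay_brush_seat below 0.005 m and x of brush_tip in the frame of bay_brush_seat above 0.068 m and angle between the x axis of brush and the x axis of bay_brush_seat, either way round below 0.12 rad and angle between each of brush, knife, rake's own z axis and vertical below 0.045 rad and linear speed of each of brush, knife, rake below 0.02 m/s and distance between knife and bay_knife_seat below 0.01 m and z of knife in the frame of bay_knife_seat below 0.005 m and x of knife_tip in the frame of bay_knife_seat above 0.075 m and angle between the x axis of knife and the x axis of bay_knife_seat, either way round below 0.12 rad and distance between rake and bay_rake_seat below 0.01 m and z of rake in the frame of bay_rake_seat below 0.005 m and x of rake_tip in the frame of bay_rake_seat above 0.055 m and angle between the x axis of rake and the x axis of bay_rake_seat, either way round below 0.12 rad); the robot touches nothing.
It fails at once if the brush jar is pushed more than 25 mm or tipped more than 0.3 rad (distance of brush_jar from where it was at the start of the episode above 0.025 m or angle between brush_jar's own z axis and vertical above 0.3 rad).
It fails at once if the tub is pushed more than 25 mm or tipped more than 0.3 rad (distance of tub from where it was at the start of the episode above 0.025 m or angle between tub's own z axis and vertical above 0.3 rad).
It fails at once if the sanding block is pushed more than 25 mm or tipped more than 0.3 rad (distance of sanding_block from where it was at the start of the episode above 0.025 m or angle between sanding_block's own z axis and vertical above 0.3 rad).
It fails at once if the tape is pushed more than 25 mm or tipped more than 0.3 rad (distance of tape from where it was at the start of the episode above 0.025 m or angle between tape's own z axis and vertical above 0.3 rad).
It also fails if it takes over 72 s, if anything falls off the work surface, if the arm or the gripper's body presses on something with over 40 N, if the wrist force passes 120 N, or if a joint passes its speed limit or range.

## Working session

There is one attempt and no reset: what is moved stays moved. The work goes in short steps, Python scripts to look and compute and a shell command to move; the robot and the scene stay as the last step left them, time stands still between calls to the robot, and variables do not carry over. Pictures are saved under pics/ and viewed, at most 10 in all, crops included, and the job is handed in when it is done.

```bash
mkdir -p pics; ls; python3 - <<'E'
from station import manip, viewer
import cv2,numpy as np
for n in("top","side"):
    c=viewer.calibration(n);print(n,{k:(np.round(v,4).tolist()) for k,v in c.items()})
    cv2.imwrite(f"pics/{n}0.png",viewer.snapshot(n))
c=viewer.calibration("wrist");print({k:(np.round(v,4).tolist()) for k,v in c.items()})
s=manip.sense();print({k:np.round(v,3).tolist() for k,v in s.items()},manip.pinch_z)
E
```

```text
pics
top {'fov_y': 54.1637, 'cx': 318.5792, 'cy': 204.3282, 'T': [[0.0162, 0.9952, -0.0966, 0.3506], [-0.9997, 0.0142, -0.0218, 0.0301], [-0.0203, 0.0969, 0.9951, 1.3963], [0.0, 0.0, 0.0, 1.0]]}
side {'fov_y': 45.2911, 'cx': 324.6533, 'cy': 193.75, 'T': [[-0.8474, 0.3776, -0.3734, -0.0502], [-0.531, -0.6075, 0.5908, 0.9397], [-0.0037, 0.6989, 0.7152, 1.117], [0.0, 0.0, 0.0, 1.0]]}
{'fov_y': 65.7065, 'cx': 319.9716, 'cy': 196.7115, 'tool_from_camera': [[0.0001, 0.9469, 0.3215, 0.0844], [1.0, -0.0003, 0.0004, -0.0004], [0.0005, 0.3215, -0.9469, -0.1429], [0.0, 0.0, 0.0, 1.0]]}
{'t': 0.1, 'q': [-1.445, 0.528, 1.434, 0.0, 1.181, -0.178], 'qd': [-0.001, -0.003, -0.004, 0.001, -0.001, 0.001], 'tau': [0.0, -44.33, -17.859, -0.0, 0.004, 0.0], 'tcp_pos': [0.187, -0.596, 0.23], 'tool_rot': [0.988, 0.152, 0.0, -0.001], 'force': [0.134, 0.114, -0.344], 'ft_torque': [-0.034, -0.003, 0.023], 'gripper_force': 0.0, 'finger_gap': 1.001} 0.0187
```

View pics/top0.png

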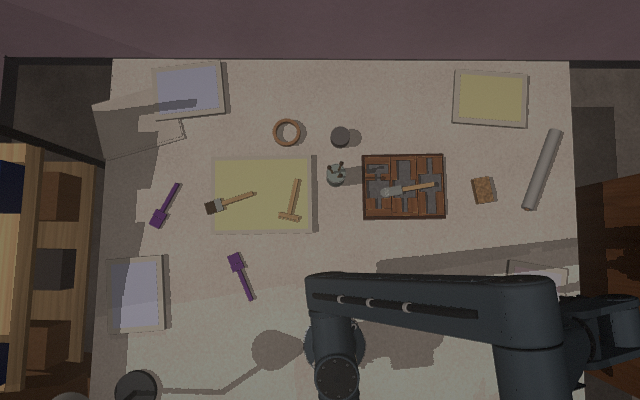

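View pics/side0.png

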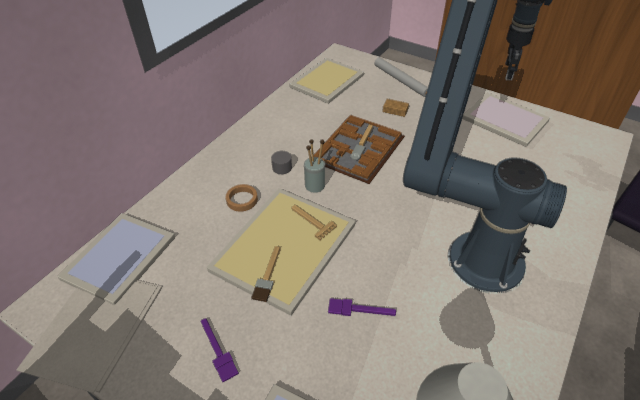

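The top view shows:
- **Brush candidates:** wood/dark brush (230,203) on the panel; purple look-alikes at (165,205) and (242,277), which I rule out.
- **Rake:** (290,200), bar at (289,217).
- **Knife:** (408,188), blade to the left.
- **Organiser:** (404,187).
- **Bystanders:** jar (337,174), tub (340,136), tape (287,132), block (484,190).

Next is one close crop.

```bash
cat > h.py <<'E'
import numpy as np, cv2
from scipy.spatial.transform import Rotation as R
from station import manip, viewer
def cam(n):
    c=viewer.calibration(n); f=200/np.tan(np.radians(c["fov_y"])/2)
    if n!="wrist": return c,f,np.array(c["T"])
    s=manip.sense(); T=np.eye(4); T[:3,:3]=R.from_quat(s["tool_rot"]).as_matrix(); T[:3,3]=s["tcp_pos"]
    return c,f,T@np.array(c["tool_from_camera"])
def cast(n,px,z,C=None):
    c,f,T=C or cam(n); p=np.atleast_2d(px).astype(float)-[c["cx"],c["cy"]]; p/=f
    if n=="wrist":
        r=np.linalg.norm(p,axis=1,keepdims=True); d=np.hstack([p*np.sinc(0)*np.sin(r)/np.maximum(r,1e-9),np.cos(r)])
    else: d=np.hstack([p,np.ones((len(p),1))])
    d=(d*[1,-1,-1])@T[:3,:3].T; o=T[:3,3]
    return o+d*((z-o[2])/d[:,2])[:,None]
E
python3 - <<'E'
from h import *
im=cv2.imread("pics/top0.png")
cv2.imwrite("pics/crop0.png",cv2.resize(im[110:240,200:510],(800,335),interpolation=cv2.INTER_CUBIC))
for k,p,z in [("brush head",(212,207),.03),("brush tail",(256,194),.03),("rake head",(289,217),.03),("rake tail",(296,180),.03),("blade end",(381,194),.025),("knife tail",(436,184),.035),("org TL",(363,154),.023),("org BR",(446,219),.023),("org TR",(445,154),.023),("jar",(337,180),0.1),("tub",(340,136),.05),("tape",(287,132),.025),("block",(484,190),.03)]:
    print(k,cast("top",p,z)[0].round(3))
E
```

```text
brush head [0.468 0.436 0.03 ]
brush tail [0.517 0.282 0.03 ]
rake head [0.437 0.163 0.03 ]
rake tail [0.568 0.141 0.03 ]
blade end [ 0.523 -0.159  0.025]
knife tail [ 0.56  -0.349  0.035]
org TL [ 0.666 -0.095  0.023]
org BR [ 0.439 -0.386  0.023]
org TR [ 0.67  -0.386  0.023]
jar [ 0.559 -0.002  0.1  ]
tub [ 0.724 -0.012  0.05 ]
tape [0.743 0.178 0.025]
block [ 0.542 -0.517  0.03 ]
```

View pics/crop0.png

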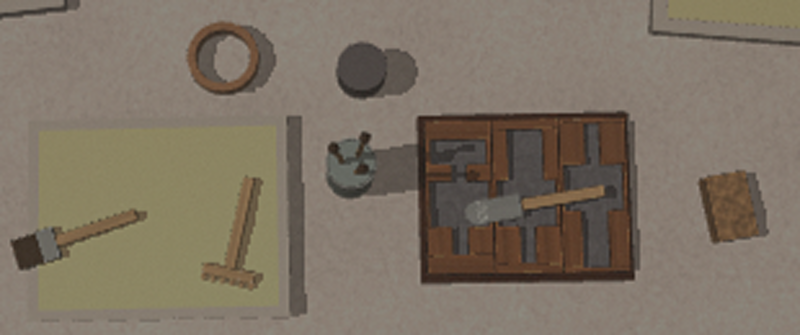

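Choice confirmed: the wood/dark brush at (230,203). The compartments from left to right are rake (head far), brush (head far) and knife (blade bay near). I'll move over the organiser and measure with the wrist camera.

```bash
python3 -m creep '[{"slide":[3.2,-1.7,-0.2],"angular":[0,0,0.03],"claw":1},{"slide":[3.2,-1.7,-0.2],"angular":[0,0,0.03],"claw":1},{"slide":[3.2,-1.7,-0.2],"angular":[0,0,0.03],"claw":1},{"slide":[3.2,-1.7,-0.2],"angular":[0,0,0.03],"claw":1},{"slide":[3.2,-1.7,-0.2],"angular":[0,0,0.03],"claw":1},{"slide":[3.2,-1.7,-0.2],"angular":[0,0,0.03],"claw":1},{"slide":[3.2,-1.7,-0.2],"angular":[0,0,0.03],"claw":1},{"slide":[3.2,-1.7,-0.2],"angular":[0,0,0.03],"claw":1},{"slide":[3.2,-1.2,-0.2],"angular":[0,0,0.03],"claw":1},{"slide":[3.2,-1.2,-0.2],"angular":[0,0,0.03],"claw":1}]'
python3 -m creep '[{"slide":[3.2,-1.2,0],"angular":[0,0,0],"claw":1},{"slide":[3.2,-1.2,0],"angular":[0,0,0],"claw":1},{"slide":[3.2,-1.2,0],"angular":[0,0,0],"claw":1},{"slide":[3.2,-1.2,0],"angular":[0,0,0],"claw":1},{"slide":[0,0,0],"angular":[0,0,0],"claw":1},{"slide":[0,0,0],"angular":[0,0,0],"claw":1},{"slide":[0,0,0],"angular":[0,0,0],"claw":1}]'
python3 - <<'E'
from h import *
s=manip.sense();print(s["t"],s["tcp_pos"],R.from_quat(s["tool_rot"]).as_matrix().round(3),s["q"])
C=cam("wrist");im=viewer.snapshot("wrist");cv2.imwrite("pics/w1.png",im);np.save("w1T.npy",C[2])
E
```

```text
t: 0.93
tcp_pos: [0.4747, -0.3835, 0.251]
tool_rot: [1.0, 0.002, -0.0, -0.001]
force: [-0.3, -0.6, -0.3]
finger_gap: 0.999
gripper_force: 0.0
t: 1.52
tcp_pos: [0.6008, -0.3364, 0.2505]
tool_rot: [1.0, 0.003, -0.001, -0.0]
force: [-0.7, -0.2, 0.1]
finger_gap: 1.003
gripper_force: 0.0
1.5167 [ 0.60081061 -0.33637674  0.25045588] [[ 1.     0.005 -0.002]
 [ 0.005 -1.     0.001]
 [-0.002 -0.001 -1.   ]] [-6.72037257e-01  5.99725649e-01  1.23528460e+00 -6.27026354e-04
  1.30859576e+00  8.93510928e-01]
```

View pics/w1.png

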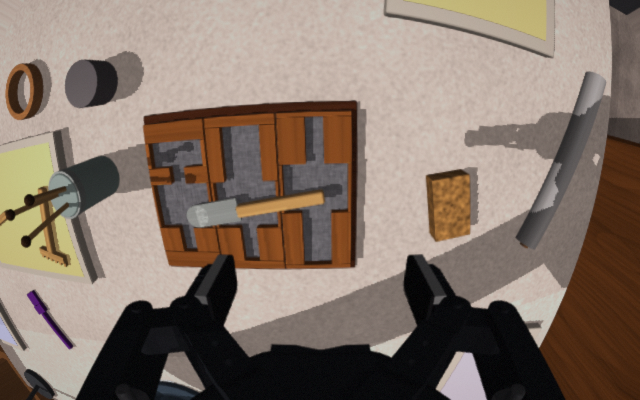

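The wrist view shows the organiser at (145–357,100–270), the knife's blade at (213,213) with its handle tail at (323,198), the jar at (85,190) and the block at (449,205). I'll mask the wood and the handle and cast them onto the rib plane.

```bash
cat >> h.py <<'E'
def proj(n,P,C):
    c,f,T=C; p=(np.asarray(P)-T[:3,3])@T[:3,:3]*[1,-1,-1]
    if n=="wrist":
        r=np.hypot(p[...,0],p[...,1]); k=np.arctan2(r,p[...,2])/np.maximum(r,1e-9)
    else: k=1/p[...,2]
    return np.stack([p[...,0]*k*f+c["cx"],p[...,1]*k*f+c["cy"]],-1)
def rect(n,im,C,x0,x1,y0,y1,z,s=500*2/1000):  # top-down picture, rows: x falling, cols: y falling; s mm per px
    xs=np.arange(x1,x0,-s/1000); ys=np.arange(y1,y0,-s/1000)
    X,Y=np.meshgrid(xs,ys,indexing="ij"); p=proj(n,np.stack([X,Y,X*0+z],-1),C).astype(np.float32)
    return cv2.remap(im,p[...,0],p[...,1],cv2.INTER_LINEAR)
def axis(n,mask,z,C):  # min-area rectangle of the largest blob cast on plane z
    cs=cv2.findContours(mask,cv2.RETR_EXTERNAL,cv2.CHAIN_APPROX_NONE)[0]
    q=max(cs,key=cv2.contourArea)[:,0]; w=cast(n,q,z,C)[:,:2]
    return cv2.minAreaRect((w*1000).astype(np.float32)),w
E
python3 - <<'E'
from h import *
c,f,_=cam("wrist");C=(c,f,np.load("w1T.npy"));im=cv2.imread("pics/w1.png")
r=rect("wrist",im,C,.42,.70,-.40,-.08,.023,.5)
r=cv2.convertScaleAbs(r,alpha=1.5)
for i in range(0,r.shape[0],40): cv2.line(r,(0,i),(6,i),(0,255,0),1)
for i in range(0,r.shape[1],40): cv2.line(r,(i,0),(i,6),(0,255,0),1)
cv2.imwrite("pics/r1.png",r)
hsv=cv2.cvtColor(im,cv2.COLOR_BGR2HSV)
for p in [(250,212),(300,202),(300,150),(235,100),(250,150),(250,240),(213,213),(230,208),(320,170)]: print(p,hsv[p[1],p[0]])
E
```

```text
(250, 212) [ 17 139 195]
(300, 202) [ 17 139 196]
(300, 150) [ 12 192 130]
(235, 100) [ 11  35 197]
(250, 150) [143  10  98]
(250, 240) [160  13  60]
(213, 213) [ 30   7 140]
(230, 208) [ 50   5 141]
(320, 170) [158  10 105]
```

View pics/r1.png

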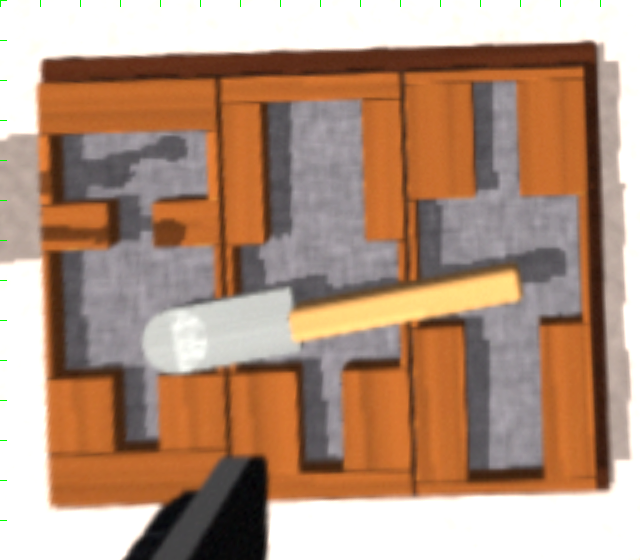

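The rectified view agrees with the given sizes: the rib-top outline measures 273 x 211 mm. That puts the organiser centre at about (0.557,-0.238) with yaw 0.029. The order is rake (+x head), brush (+x head), knife (-x head). Next is the knife's handle axis.

```bash
python3 - <<'E'
from h import *
c,f,_=cam("wrist");C=(c,f,np.load("w1T.npy"));im=cv2.imread("pics/w1.png")
hsv=cv2.cvtColor(im,cv2.COLOR_BGR2HSV)
m=cv2.inRange(hsv,(13,90,165),(22,175,255));m[:185]=0;m[225:]=0;m[:,:225]=0;m[:,335:]=0
print(axis("wrist",m,.039,C)[0])
b=cv2.inRange(hsv,(0,0,115),(180,40,255));b[:195]=0;b[230:]=0;b[:,:180]=0;b[:,245:]=0
rc,w=axis("wrist",b,.027,C);print(rc, w[w[:,1].argmax()])
E
```

```text
((552.4351806640625, -284.1024169921875), (13.613402366638184, 109.53848266601562), 10.932316780090332)
((534.908447265625, -190.80816650390625), (31.751070022583008, 76.86469268798828), 9.921174049377441) [ 0.53258497 -0.15263954]
```

```bash
python3 -m creep '[{"slide":[-1.78,-2.69,0],"angular":[0,0,0],"claw":0.2},{"slide":[-1.78,-2.69,0],"angular":[0,0,0],"claw":0.2},{"slide":[-1.78,-2.69,0],"angular":[0,0,0],"claw":0.2},{"slide":[0,0,1],"angular":[0,0,-0.117],"claw":0.2},{"slide":[0,0,1],"angular":[0,0,-0.117],"claw":0.2},{"slide":[0,0,1],"angular":[0,0,-0.117],"claw":0.2},{"slide":[0,0,1],"angular":[0,0,-0.117],"claw":0.2},{"slide":[0,0,1],"angular":[0,0,-0.117],"claw":0.2},{"slide":[0,0,1],"angular":[0,0,-0.117],"claw":0.2},{"slide":[0,0,1],"angular":[0,0,-0.117],"claw":0.2}]' 40
python3 -m creep '[{"slide":[0,0,1],"angular":[0,0,-0.117],"claw":0.2},{"slide":[0,0,1],"angular":[0,0,-0.117],"claw":0.2},{"slide":[0,0,1],"angular":[0,0,-0.117],"claw":0.2},{"slide":[0,0,1],"angular":[0,0,-0.117],"claw":0.2},{"slide":[0,0,1],"angular":[0,0,-0.117],"claw":0.2},{"slide":[0,0,1],"angular":[0,0,-0.117],"claw":0.2},{"slide":[0,0,1],"angular":[0,0,-0.117],"claw":0.2},{"slide":[0,0,1],"angular":[0,0,-0.117],"claw":0.2},{"slide":[0,0,0],"angular":[0,0,0],"claw":0.2},{"slide":[0,0,0],"angular":[0,0,0],"claw":0.2}]'
cat > st.py <<'E'
from h import *
import sys
s=manip.sense();M=R.from_quat(s["tool_rot"]).as_matrix()
print("t",s["t"],"tcp",np.round(s["tcp_pos"],4),"yaw",np.arctan2(M[1,0],M[0,0]).round(4),"zaxis",M[:,2].round(4),"q",np.round(s["q"],2))
if len(sys.argv)>1:  # target x y z yaw -> slide in cm
    g=np.array(list(map(float,sys.argv[1:])));print("slide cm",((g[:3]-s["tcp_pos"])@M*100).round(2),"turn",(-(g[3]-np.arctan2(M[1,0],M[0,0])+np.pi)%(2*np.pi)-np.pi).round(4))
E
python3 st.py .5471 -.2561 .028 1.756
```

```text
t: 2.4
tcp_pos: [0.5463, -0.2573, 0.1812]
tool_rot: [0.916, 0.402, -0.0, -0.0]
force: [-0.5, 1.2, 0.1]
finger_gap: 0.599
gripper_force: 0.0
t: 3.23
tcp_pos: [0.5464, -0.2569, 0.1012]
tool_rot: [0.639, 0.769, -0.0, -0.001]
force: [0.3, 0.3, 0.0]
finger_gap: 0.602
gripper_force: 0.0
t 3.2333 tcp [ 0.5464 -0.2569  0.1012] yaw 1.7551 zaxis [-1.3e-03  8.0e-04 -1.0e+00] q [-0.62  0.67  1.59 -0.    0.88 -0.81]
slide cm [0.06 0.09 7.32] turn -0.0009
```

```bash
python3 -m creep '[{"slide":[0.06,0.09,2],"angular":[0,0,0],"claw":0.2},{"slide":[0,0,2],"angular":[0,0,0],"claw":0.2},{"slide":[0,0,2],"angular":[0,0,0],"claw":0.2},{"slide":[0,0,1.3],"angular":[0,0,0],"claw":0.2},{"slide":[0,0,0],"angular":[0,0,0],"claw":-0.5},{"slide":[0,0,0],"angular":[0,0,0],"claw":-0.8},{"slide":[0,0,0],"angular":[0,0,0],"claw":-1},{"slide":[0,0,0],"angular":[0,0,0],"claw":-1},{"slide":[0,0,0],"angular":[0,0,0],"claw":-1},{"slide":[0,0,0],"angular":[0,0,0],"claw":-1}]' 40
python3 -m creep '[{"slide":[0,0,0],"angular":[0,0,0],"claw":-1},{"slide":[0,0,0],"angular":[0,0,0],"claw":-1}]';python3 st.py
```

```text
t: 4.07
tcp_pos: [0.5492, -0.256, 0.0295]
tool_rot: [0.637, 0.771, 0.0, 0.001]
force: [-0.8, 0.1, 3.1]
finger_gap: 0.17
gripper_force: 41.7
t: 4.23
tcp_pos: [0.5492, -0.2561, 0.0295]
tool_rot: [0.637, 0.771, 0.0, 0.001]
force: [-0.9, 0.4, 5.7]
finger_gap: 0.171
gripper_force: 42.0
t 4.2333 tcp [ 0.5492 -0.2561  0.0295] yaw 1.7598 zaxis [ 0.0018 -0.0014 -1.    ] q [-0.62  0.78  1.62 -0.    0.74 -0.81]
```

```bash
python3 -m creep '[{"slide":[0,0,-1],"angular":[0,0,0],"claw":-1},{"slide":[0,0,-2],"angular":[0,0,0],"claw":-1},{"slide":[0,0,-2],"angular":[0,0,0],"claw":-1},{"slide":[0,0,-2],"angular":[0,0,0],"claw":-1},{"slide":[-2.5,0.2,0],"angular":[0,0,0],"claw":-1},{"slide":[-2.5,0.2,0],"angular":[0,0,0],"claw":-1},{"slide":[-2.6,0.2,0],"angular":[0,0,0],"claw":-1},{"slide":[0,0,0],"angular":[0,0,-0.117],"claw":-1},{"slide":[0,0,0],"angular":[0,0,-0.117],"claw":-1},{"slide":[0,0,0],"angular":[0,0,-0.117],"claw":-1}]'
python3 -m creep '[{"slide":[0,0,0],"angular":[0,0,-0.117],"claw":-1},{"slide":[0,0,0],"angular":[0,0,-0.117],"claw":-1},{"slide":[0,0,0],"angular":[0,0,-0.117],"claw":-1},{"slide":[0,0,0],"angular":[0,0,-0.117],"claw":-1},{"slide":[0,0,0],"angular":[0,0,-0.117],"claw":-1},{"slide":[0,0,0],"angular":[0,0,-0.117],"claw":-1},{"slide":[0,0,0],"angular":[0,0,-0.117],"claw":-1},{"slide":[0,0,0],"angular":[0,0,-0.117],"claw":-1},{"slide":[0,0,0],"angular":[0,0,-0.124],"claw":-1},{"slide":[0,0,0],"angular":[0,0,0],"claw":-1}]'
python3 -m creep '[{"slide":[0,0,0],"angular":[0,0,0],"claw":-1},{"slide":[0,0,0],"angular":[0,0,0],"claw":-1}]'
python3 st.py .5701 -.3301 .038 3.1706
python3 - <<'E'
from h import *
C=cam("wrist");im=viewer.snapshot("wrist");np.save("w2T.npy",C[2]);cv2.imwrite("pics/w2.png",im)
t=manip.sense()["tcp_pos"]
r=rect("wrist",im,C,.42,.70,-.42,-.14,.023,.5)
r2=rect("wrist",im,C,.42,.70,-.42,-.14,float(t[2])+.0,.5)
cv2.imwrite("pics/r2.png",cv2.convertScaleAbs(cv2.resize(np.hstack([r,r2]),(800,400)),alpha=1.5))
E
```

```text
t: 5.07
tcp_pos: [0.5682, -0.3293, 0.0983]
tool_rot: [0.491, 0.871, 0.0, -0.0]
force: [0.0, -0.5, -1.3]
finger_gap: 0.169
gripper_force: 41.2
t: 5.9
tcp_pos: [0.5683, -0.3286, 0.0984]
tool_rot: [-0.016, 1.0, 0.0, -0.0]
force: [0.6, 0.4, -1.1]
finger_gap: 0.168
gripper_force: 41.2
t: 6.07
tcp_pos: [0.5685, -0.3288, 0.0983]
tool_rot: [-0.013, 1.0, 0.0, -0.0]
force: [0.1, 0.9, -0.4]
finger_gap: 0.174
gripper_force: 41.2
t 6.0667 tcp [ 0.5685 -0.3288  0.0983] yaw -3.115 zaxis [-3.e-04  3.e-04 -1.e+00] q [-0.69  0.73  1.45  0.    0.96 -2.29]
slide cm [-0.16 -0.13  6.03] turn -0.0024
```

View pics/r2.png

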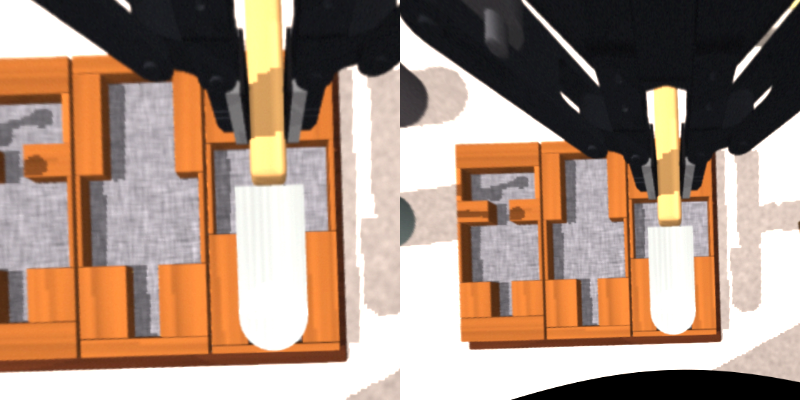

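The knife is held level over its bay, with the blade pointing to the near end. I'll measure the blade axis and correct.

```bash
python3 - <<'E'
from h import *
c,f,_=cam("wrist");C=(c,f,np.load("w2T.npy"));im=cv2.imread("pics/w2.png")
# pixel window of blade
z=.0958
a=proj("wrist",[[.55,-.35,z],[.45,-.31,z]],C);print(a)
hsv=cv2.cvtColor(im,cv2.COLOR_BGR2HSV)
m=cv2.inRange(hsv,(0,0,150),(180,60,255))
k=np.zeros_like(m);x0,x1=sorted(a[:,0].astype(int));y0,y1=sorted(a[:,1].astype(int));k[y0:y1,x0-5:x1+5]=255
rc,w=axis("wrist",m&k,z,C);print(rc,"tip",w[w[:,0].argmin()])
for h in(.0938,.0978): print(axis("wrist",m&k,h,C)[0][1])
E
```

```text
[[278.03564082 220.69000712]
 [365.75001258  20.40853377]]
((504.29913330078125, -330.17431640625), (76.46168518066406, 32.131256103515625), 1.801662802696228) tip [ 0.46602101 -0.32794768]
(77.51280975341797, 32.572975158691406)
(75.41048431396484, 31.68953514099121)
```

```bash
python3 -m creep '[{"slide":[0.05,-0.16,2],"angular":[0,0,0],"claw":-1},{"slide":[0,0,2],"angular":[0,0,0],"claw":-1},{"slide":[0,0,1.5],"angular":[0,0,0],"claw":-1},{"slide":[0,0,0.8],"angular":[0,0,0],"claw":-1},{"slide":[0,0,0.5],"angular":[0,0,0],"claw":-1},{"slide":[0,0,0.5],"angular":[0,0,0],"claw":-1},{"slide":[0,0,0.5],"angular":[0,0,0],"claw":-1},{"slide":[0,0,0],"angular":[0,0,0],"claw":-1}]'
python3 st.py .5701 -.3301 .0175 3.1706
```

```text
t: 6.78
tcp_pos: [0.5681, -0.3306, 0.0199]
tool_rot: [-0.014, 1.0, 0.0, -0.0]
force: [-0.4, -0.5, -0.9]
finger_gap: 0.174
gripper_force: 41.2
t 6.7833 tcp [ 0.5681 -0.3306  0.0199] yaw -3.1127 zaxis [-3.e-04  3.e-04 -1.e+00] q [-0.7   0.84  1.48  0.    0.82 -2.3 ]
slide cm [-0.2   0.04  0.24] turn -0.0001
```

Below the rib tops with no contact force. I'll seat the last 2.5 mm, release within the well, and rise.

```bash
python3 -m creep '[{"slide":[0,0,0.15],"angular":[0,0,0],"claw":-1},{"slide":[0,0,0.12],"angular":[0,0,0],"claw":-1},{"slide":[0,0,0],"angular":[0,0,0],"claw":-1},{"slide":[0,0,0],"angular":[0,0,0],"claw":-0.3},{"slide":[0,0,0],"angular":[0,0,0],"claw":-0.3},{"slide":[0,0,0],"angular":[0,0,0],"claw":-0.3},{"slide":[0,0,-2],"angular":[0,0,0],"claw":-0.3},{"slide":[0,0,-3],"angular":[0,0,0],"claw":-0.3},{"slide":[0,0,-4],"angular":[0,0,0],"claw":-0.3},{"slide":[0,0,-4],"angular":[0,0,0],"claw":-0.3}]'
python3 -m creep '[{"slide":[0,0,-4],"angular":[0,0,0],"claw":0.2},{"slide":[0,0,-4],"angular":[0,0,0],"claw":0.2},{"slide":[0,0,-2.5],"angular":[0,0,0],"claw":0.2},{"slide":[0,0,0],"angular":[0,0,0],"claw":0.2}]'
python3 st.py .50 .28 .25 1.88
```

```text
t: 7.62
tcp_pos: [0.5674, -0.3301, 0.1481]
tool_rot: [-0.015, 1.0, 0.001, -0.001]
force: [0.6, -0.5, 0.8]
finger_gap: 0.353
gripper_force: 0.0
t: 7.95
tcp_pos: [0.5713, -0.3331, 0.2609]
tool_rot: [-0.015, 1.0, -0.005, 0.006]
force: [1.7, 0.3, 0.5]
finger_gap: 0.599
gripper_force: 0.0
t 7.95 tcp [ 0.5713 -0.3331  0.2609] yaw -3.1122 zaxis [ 0.0117 -0.0098 -0.9999] q [-0.7   0.54  1.31  0.    1.27 -2.3 ]
slide cm [ 5.34 61.5   0.41] turn 1.291
```

```bash
python3 -m creep '[{"slide":[0.3,3.9,0],"angular":[0,0,0],"claw":0.2},{"slide":[0.3,3.9,0],"angular":[0,0,0],"claw":0.2},{"slide":[0.3,3.9,0],"angular":[0,0,0],"claw":0.2},{"slide":[0.3,3.9,0],"angular":[0,0,0],"claw":0.2},{"slide":[0.3,3.9,0],"angular":[0,0,0],"claw":0.2},{"slide":[0.3,3.9,0],"angular":[0,0,0],"claw":0.2},{"slide":[0.3,3.9,0],"angular":[0,0,0],"claw":0.2},{"slide":[0.3,3.9,0],"angular":[0,0,0],"claw":0.2},{"slide":[0.3,3.9,0],"angular":[0,0,0],"claw":0.2},{"slide":[0.3,3.9,0],"angular":[0,0,0],"claw":0.2}]'
python3 -m creep '[{"slide":[0.3,3.9,0],"angular":[0,0,0],"claw":0.2},{"slide":[0.3,3.9,0],"angular":[0,0,0],"claw":0.2},{"slide":[0.3,3.9,0],"angular":[0,0,0],"claw":0.2},{"slide":[0.3,3.9,0],"angular":[0,0,0],"claw":0.2},{"slide":[0.3,3.9,0],"angular":[0,0,0],"claw":0.2},{"slide":[0.3,3.9,0],"angular":[0,0,0],"claw":0.2},{"slide":[0,0,0],"angular":[0,0,0.117],"claw":0.2},{"slide":[0,0,0],"angular":[0,0,0.117],"claw":0.2},{"slide":[0,0,0],"angular":[0,0,0.117],"claw":0.2},{"slide":[0,0,0],"angular":[0,0,0.117],"claw":0.2}]'
python3 -m creep '[{"slide":[0,0,0],"angular":[0,0,0.117],"claw":0.2},{"slide":[0,0,0],"angular":[0,0,0.117],"claw":0.2},{"slide":[0,0,0],"angular":[0,0,0.117],"claw":0.2},{"slide":[0,0,0],"angular":[0,0,0.117],"claw":0.2},{"slide":[0,0,0],"angular":[0,0,0.117],"claw":0.2},{"slide":[0,0,0],"angular":[0,0,0.117],"claw":0.2},{"slide":[0,0,0],"angular":[0,0,0.117],"claw":0.2},{"slide":[0,0,0],"angular":[0,0,0],"claw":0.2},{"slide":[0,0,0],"angular":[0,0,0],"claw":0.2},{"slide":[0,0,0],"angular":[0,0,0],"claw":0.2}]'
python3 st.py .50 .28 .25 1.88
python3 - <<'E'
from h import *
C=cam("wrist");im=viewer.snapshot("wrist");np.save("w3T.npy",C[2]);cv2.imwrite("pics/w3.png",im)
cv2.imwrite("pics/top3.png",viewer.snapshot("top"))
r=rect("wrist",im,C,.36,.64,.05,.47,.022,.5); r=cv2.convertScaleAbs(r,alpha=1.3)
t=cv2.resize(cv2.imread("pics/top3.png")[140:230,340:460],None,fx=3,fy=3,interpolation=cv2.INTER_CUBIC)
o=np.zeros((580,800,3),np.uint8);r=cv2.resize(r,(480,320));o[:320,:480]=r;o[310:580,440:800]=t
cv2.imwrite("pics/v3.png",o)
E
```

```text
t: 8.78
tcp_pos: [0.5258, 0.0601, 0.2522]
tool_rot: [-0.014, 1.0, 0.0, -0.0]
force: [1.1, -0.1, 0.6]
finger_gap: 0.6
gripper_force: 0.0
t: 9.62
tcp_pos: [0.5012, 0.2921, 0.2519]
tool_rot: [0.22, 0.976, -0.0, -0.001]
force: [0.4, 0.1, 0.3]
finger_gap: 0.602
gripper_force: 0.0
t: 10.45
tcp_pos: [0.5017, 0.2916, 0.2523]
tool_rot: [0.587, 0.809, -0.0, -0.0]
force: [0.1, -0.6, -0.2]
finger_gap: 0.6
gripper_force: 0.0
t 10.45 tcp [0.5017 0.2916 0.2523] yaw 1.8862 zaxis [-6.e-04 -2.e-04 -1.e+00] q [0.33 0.44 1.52 0.   1.18 0.02]
slide cm [-1.05 -0.52  0.23] turn 0.0062
```

View pics/v3.png

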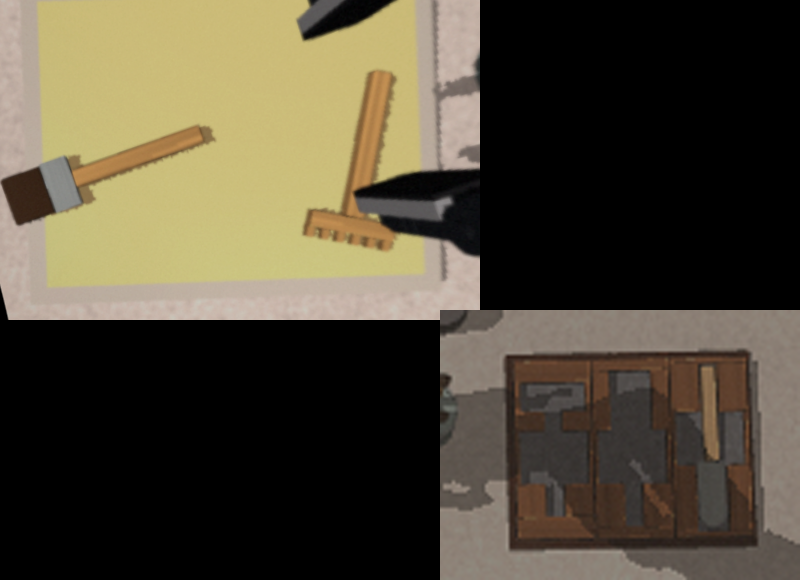

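The knife looks seated in the right-hand bay. The brush (head at (40,190) in the rectified view) and the rake (bar at (350,230)) are clear on the panel. I'll mask both.

```bash
python3 - <<'E'
from h import *
c,f,_=cam("wrist");C=(c,f,np.load("w3T.npy"));im=cv2.imread("pics/w3.png")
hsv=cv2.cvtColor(im,cv2.COLOR_BGR2HSV)
def win(x0,x1,y0,y1,z=.03):
    p=proj("wrist",[[x,y,z] for x,y in((x0,y0),(x0,y1),(x1,y1),(x1,y0))],C).astype(np.int32)
    k=np.zeros(im.shape[:2],np.uint8);cv2.fillPoly(k,[p],255);return k
wood=cv2.inRange(hsv,(8,90,110),(19,255,255))
for n,p in(("handle",[.52,.345,.036]),("panel",[.6,.3,.022]),("brist",[.47,.44,.034]),("ferr",[.48,.41,.034]),("rake",[.55,.145,.036])):
    u=proj("wrist",p,C).astype(int);print(n,u,hsv[u[1],u[0]])
h,w=axis("wrist",wood&win(.46,.58,.27,.415),.036,C);print("handle",h)
notpanel=~cv2.inRange(hsv,(20,60,120),(35,255,255))
d=cv2.inRange(hsv,(0,0,0),(180,255,95))
h,w=axis("wrist",d&win(.43,.53,.39,.475),.034,C);print("bristle",h)
h,w=axis("wrist",wood&win(.42,.60,.10,.225),.036,C);print("rake",h)
t=w[w[:,0]>.52];print(cv2.minAreaRect((t*1000).astype(np.float32)))
t=w[w[:,0]<.448];print("bar",cv2.minAreaRect((t*1000).astype(np.float32)))
E
```

```text
handle [348 128] [ 25 101 157]
panel [394 181] [ 24 104 157]
brist [332  38] [ 10 149  41]
ferr [332  64] [ 60   7 110]
rake [319 276] [ 16 146 150]
handle ((503.0122985839844, 350.7398681640625), (14.506260871887207, 111.98995208740234), 19.368833541870117)
bristle ((468.7021484375, 443.1688537597656), (42.28765869140625, 35.326812744140625), 19.105743408203125)
rake ((501.3840637207031, 158.1826629638672), (73.7822036743164, 148.0294189453125), 78.91692352294922)
((547.542236328125, 149.1030731201172), (20.037551879882812, 54.24420928955078), 84.14389038085938)
bar ((439.48602294921875, 170.30758666992188), (73.7822036743164, 21.880643844604492), 78.91692352294922)
```

```bash
python3 -m creep '[{"slide":[2.53,0.63,1],"angular":[0,0,-0.027],"claw":0.2},{"slide":[2.53,0.63,2],"angular":[0,0,0],"claw":0.2},{"slide":[2.53,0.63,3],"angular":[0,0,0],"claw":0.2},{"slide":[0,0,3.5],"angular":[0,0,0],"claw":0.2},{"slide":[0,0,3.5],"angular":[0,0,0],"claw":0.2},{"slide":[0,0,2.5],"angular":[0,0,0],"claw":0.2},{"slide":[0,0,0],"angular":[0,0,0],"claw":0.2},{"slide":[0,0,0],"angular":[0,0,0],"claw":0.2}]'
python3 st.py .4963 .3696 .028 1.913
```

```text
t: 11.22
tcp_pos: [0.4944, 0.3692, 0.0964]
tool_rot: [0.577, 0.817, -0.001, -0.001]
force: [0.6, -0.2, 0.2]
finger_gap: 0.601
gripper_force: 0.0
t 11.2167 tcp [0.4944 0.3692 0.0964] yaw 1.9115 zaxis [-0.003  -0.0015 -1.    ] q [0.46 0.69 1.56 0.   0.9  0.12]
slide cm [-0.02  0.22  6.84] turn -0.0015
```

```bash
python3 -m creep '[{"slide":[0,0.15,2],"angular":[0,0,0],"claw":0.2},{"slide":[0,0,2],"angular":[0,0,0],"claw":0.2},{"slide":[0,0,1.8],"angular":[0,0,0],"claw":0.2},{"slide":[0,0,1],"angular":[0,0,0],"claw":0.2},{"slide":[0,0,0],"angular":[0,0,0],"claw":-0.5},{"slide":[0,0,0],"angular":[0,0,0],"claw":-0.8},{"slide":[0,0,0],"angular":[0,0,0],"claw":-1},{"slide":[0,0,0],"angular":[0,0,0],"claw":-1},{"slide":[0,0,0],"angular":[0,0,0],"claw":-1},{"slide":[0,0,0],"angular":[0,0,0],"claw":-1}]' 50
python3 -m creep '[{"slide":[0,0,0],"angular":[0,0,0],"claw":-1},{"slide":[0,0,0],"angular":[0,0,0],"claw":-1}]';python3 st.py .56 -.2387 .26 .029
```

```text
t: 12.05
tcp_pos: [0.4978, 0.3707, 0.0316]
tool_rot: [0.577, 0.817, 0.002, 0.001]
force: [0.6, -1.4, 6.8]
finger_gap: 0.166
gripper_force: 49.5
t: 12.22
tcp_pos: [0.4979, 0.3707, 0.0316]
tool_rot: [0.577, 0.817, 0.002, 0.001]
force: [-0.4, -0.6, 6.6]
finger_gap: 0.163
gripper_force: 49.5
t 12.2167 tcp [0.4979 0.3707 0.0316] yaw 1.911 zaxis [ 0.0032  0.0015 -1.    ] q [ 0.46  0.79  1.58 -0.    0.77  0.12]
slide cm [-59.51 -14.39 -22.91] turn 1.882
```

```bash
python3 -m creep '[{"slide":[0,0,-1],"angular":[0,0,0],"claw":-1},{"slide":[0,0,-3],"angular":[0,0,0],"claw":-1},{"slide":[0,0,-3],"angular":[0,0,0],"claw":-1},{"slide":[0,0,-2],"angular":[0,0,0.117],"claw":-1},{"slide":[0,0,-2],"angular":[0,0,0.117],"claw":-1},{"slide":[0,0,-2],"angular":[0,0,0.117],"claw":-1},{"slide":[0,0,-2],"angular":[0,0,0.117],"claw":-1},{"slide":[0,0,-2],"angular":[0,0,0.117],"claw":-1},{"slide":[0,0,-2],"angular":[0,0,0.117],"claw":-1},{"slide":[0,0,-2],"angular":[0,0,0.117],"claw":-1}]'
python3 -m creep '[{"slide":[0,0,-2],"angular":[0,0,0.117],"claw":-1},{"slide":[0,0,0],"angular":[0,0,0.117],"claw":-1},{"slide":[0,0,0],"angular":[0,0,0.117],"claw":-1},{"slide":[0,0,0],"angular":[0,0,0.117],"claw":-1},{"slide":[0,0,0],"angular":[0,0,0.117],"claw":-1},{"slide":[0,0,0],"angular":[0,0,0.117],"claw":-1},{"slide":[0,0,0],"angular":[0,0,0.117],"claw":-1},{"slide":[0,0,0],"angular":[0,0,0.117],"claw":-1},{"slide":[0,0,0],"angular":[0,0,0.117],"claw":-1},{"slide":[0,0,0],"angular":[0,0,0],"claw":-1}]'
python3 st.py .5476 -.2387 .26 .029
```

```text
t: 13.05
tcp_pos: [0.496, 0.3699, 0.2412]
tool_rot: [0.856, 0.517, -0.0, -0.0]
force: [0.7, -1.2, -1.1]
finger_gap: 0.162
gripper_force: 48.9
t: 13.88
tcp_pos: [0.4961, 0.3699, 0.2601]
tool_rot: [1.0, 0.018, -0.0, -0.0]
force: [-0.1, 0.4, 0.1]
finger_gap: 0.162
gripper_force: 48.9
t 13.8833 tcp [0.4961 0.3699 0.2601] yaw 0.0369 zaxis [-2.e-04  0.e+00 -1.e+00] q [0.46 0.49 1.42 0.   1.24 1.99]
slide cm [2.900e+00 6.101e+01 1.000e-02] turn 0.0079
```

```bash
python3 -m creep '[{"slide":[0.18,3.8,0],"angular":[0,0,0],"claw":-1},{"slide":[0.18,3.8,0],"angular":[0,0,0],"claw":-1},{"slide":[0.18,3.8,0],"angular":[0,0,0],"claw":-1},{"slide":[0.18,3.8,0],"angular":[0,0,0],"claw":-1},{"slide":[0.18,3.8,0],"angular":[0,0,0],"claw":-1},{"slide":[0.18,3.8,0],"angular":[0,0,0],"claw":-1},{"slide":[0.18,3.8,0],"angular":[0,0,0],"claw":-1},{"slide":[0.18,3.8,0],"angular":[0,0,0],"claw":-1},{"slide":[0.18,3.8,0],"angular":[0,0,0],"claw":-1},{"slide":[0.18,3.8,0],"angular":[0,0,0],"claw":-1}]'
python3 -m creep '[{"slide":[0.18,3.8,0],"angular":[0,0,0],"claw":-1},{"slide":[0.18,3.8,0],"angular":[0,0,0],"claw":-1},{"slide":[0.18,3.8,0],"angular":[0,0,0],"claw":-1},{"slide":[0.18,3.8,0],"angular":[0,0,0],"claw":-1},{"slide":[0.18,3.8,0],"angular":[0,0,0.008],"claw":-1},{"slide":[0.2,4,0],"angular":[0,0,0],"claw":-1},{"slide":[0,0,3],"angular":[0,0,0],"claw":-1},{"slide":[0,0,4],"angular":[0,0,0],"claw":-1},{"slide":[0,0,4],"angular":[0,0,0],"claw":-1},{"slide":[0,0,4],"angular":[0,0,0],"claw":-1}]'
python3 -m creep '[{"slide":[0,0,0],"angular":[0,0,0],"claw":-1},{"slide":[0,0,0],"angular":[0,0,0],"claw":-1},{"slide":[0,0,0],"angular":[0,0,0],"claw":-1}]'
python3 st.py .5476 -.2387 .0206 .029
python3 - <<'E'
from h import *
C=cam("wrist");im=viewer.snapshot("wrist");np.save("w4T.npy",C[2]);cv2.imwrite("pics/w4.png",im)
t=manip.sense()["tcp_pos"]
r=rect("wrist",im,C,.42,.70,-.40,-.08,.023,.5)
r2=rect("wrist",im,C,.42,.70,-.40,-.08,float(t[2])-.0096+.012,.5)
cv2.imwrite("pics/r4.png",cv2.convertScaleAbs(cv2.resize(np.hstack([r,r2]),(800,350)),alpha=1.4))
E
```

```text
t: 14.72
tcp_pos: [0.5289, -0.0106, 0.2602]
tool_rot: [1.0, 0.021, 0.0, 0.0]
force: [0.8, -0.2, -1.4]
finger_gap: 0.159
gripper_force: 49.0
t: 15.55
tcp_pos: [0.5489, -0.239, 0.109]
tool_rot: [1.0, 0.017, 0.001, 0.001]
force: [0.3, 0.4, -1.2]
finger_gap: 0.159
gripper_force: 49.1
t: 15.8
tcp_pos: [0.5502, -0.2391, 0.1116]
tool_rot: [1.0, 0.016, 0.001, 0.001]
force: [0.2, 0.9, -0.8]
finger_gap: 0.168
gripper_force: 49.1
t 15.8 tcp [ 0.5502 -0.2391  0.1116] yaw 0.0322 zaxis [ 0.0028 -0.0019 -1.    ] q [-0.6   0.65  1.6   0.    0.89  0.94]
slide cm [-0.29 -0.07  9.1 ] turn 0.0032
```

View pics/r4.png

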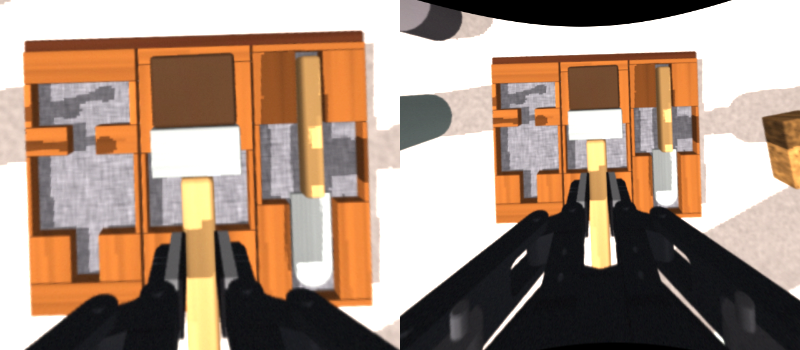

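The brush sits squarely over its bay, and the knife is seated in its bay. I'll measure the brush head for the final correction.

```bash
python3 - <<'E'
from h import *
c,f,_=cam("wrist");C=(c,f,np.load("w4T.npy"));im=cv2.imread("pics/w4.png")
hsv=cv2.cvtColor(im,cv2.COLOR_BGR2HSV);z=.1116-.0096+.012
a=proj("wrist",[[.66,-.21,z],[.605,-.27,z],[.585,-.24,z],[.625,-.24,z]],C).astype(int);print(a.tolist(),hsv[a[2][1],a[2][0]],hsv[a[3][1],a[3][0]])
k=np.zeros(im.shape[:2],np.uint8);k[a[0][1]:a[1][1],a[0][0]-8:a[1][0]+8]=255
br=cv2.inRange(hsv,(0,60,15),(20,220,85))&k
br=cv2.morphologyEx(br,cv2.MORPH_OPEN,np.ones((5,5)))
for h in(z-.003,z,z+.003): print("bristle",axis("wrist",br,h,C)[0])
fe=cv2.inRange(hsv,(0,0,140),(180,50,255));k[:]=0;k[a[0][1]+15:a[2][1]+40,a[0][0]-8:a[1][0]+8]=255
print("ferrule",axis("wrist",fe&k,z,C)[0])
E
```

```text
[[264, 39], [390, 161], [325, 200], [329, 116]] [ 18 131 229] [ 12 145  81]
bristle ((630.1265869140625, -234.96157836914062), (35.60126495361328, 41.155784606933594), 2.6883866786956787)
bristle ((630.2070922851562, -234.9695587158203), (34.85850524902344, 40.297157287597656), 2.688368558883667)
bristle ((630.28759765625, -234.97755432128906), (34.11567687988281, 39.438499450683594), 2.6884021759033203)
ferrule ((594.6172485351562, -237.3694610595703), (34.16066360473633, 45.82428741455078), 2.1225950717926025)
```

```bash
python3 -m creep '[{"slide":[-0.27,0.03,2],"angular":[0,0,0.015],"claw":-1},{"slide":[0,0,2],"angular":[0,0,0],"claw":-1},{"slide":[0,0,1.5],"angular":[0,0,0],"claw":-1},{"slide":[0,0,1],"angular":[0,0,0],"claw":-1},{"slide":[0,0,0.8],"angular":[0,0,0],"claw":-1},{"slide":[0,0,0.5],"angular":[0,0,0],"claw":-1},{"slide":[0,0,0.5],"angular":[0,0,0],"claw":-1},{"slide":[0,0,0.4],"angular":[0,0,0],"claw":-1},{"slide":[0,0,0],"angular":[0,0,0],"claw":-1},{"slide":[0,0,0],"angular":[0,0,0],"claw":-1}]'
python3 st.py .5476 -.2387 .0206 .029
```

```text
t: 16.68
tcp_pos: [0.5464, -0.2388, 0.0228]
tool_rot: [1.0, 0.008, 0.0, 0.0]
force: [0.1, 0.8, -1.6]
finger_gap: 0.163
gripper_force: 49.1
t 16.6833 tcp [ 0.5464 -0.2388  0.0228] yaw 0.0158 zaxis [ 3.e-04 -2.e-04 -1.e+00] q [-0.6   0.78  1.64  0.    0.71  0.96]
slide cm [ 0.12 -0.01  0.22] turn -0.0132
```

```bash
python3 -m creep '[{"slide":[0,0,0.15],"angular":[0,0,0],"claw":-1},{"slide":[0,0,0.1],"angular":[0,0,0],"claw":-1},{"slide":[0,0,0],"angular":[0,0,0],"claw":-1},{"slide":[0,0,0],"angular":[0,0,0],"claw":-0.3},{"slide":[0,0,0],"angular":[0,0,0],"claw":-0.3},{"slide":[0,0,0],"angular":[0,0,0],"claw":-0.3},{"slide":[0,0,-2],"angular":[0,0,0],"claw":-0.3},{"slide":[0,0,-3],"angular":[0,0,0],"claw":-0.3},{"slide":[0,0,-4],"angular":[0,0,0],"claw":-0.3},{"slide":[0,0,-4],"angular":[0,0,0],"claw":-0.3}]'
python3 -m creep '[{"slide":[0,0,-4],"angular":[0,0,0],"claw":0.2},{"slide":[0,0,-4],"angular":[0,0,0],"claw":0.2},{"slide":[0,0,-2.7],"angular":[0,0,0],"claw":0.2},{"slide":[0,0,0],"angular":[0,0,0],"claw":0.2},{"slide":[0,0,0],"angular":[0,0,0],"claw":0.2},{"slide":[0,0,0],"angular":[0,0,0],"claw":0.2}]'
python3 - <<'E'
from h import *
C=cam("wrist");im=viewer.snapshot("wrist");np.save("w5T.npy",C[2])
cv2.imwrite("pics/w5.png",im)
r=rect("wrist",im,C,.42,.70,-.40,-.08,.023,.5)
cv2.imwrite("pics/r5.png",cv2.convertScaleAbs(r,alpha=1.4))
E
python3 st.py .50 .15 .26 2.97
```

```text
t: 17.52
tcp_pos: [0.5453, -0.2382, 0.1504]
tool_rot: [1.0, 0.008, -0.001, -0.001]
force: [1.0, -1.4, -0.1]
finger_gap: 0.352
gripper_force: 0.0
t: 18.02
tcp_pos: [0.5454, -0.2382, 0.2562]
tool_rot: [1.0, 0.008, -0.001, -0.001]
force: [-0.6, 0.2, 0.2]
finger_gap: 0.597
gripper_force: 0.0
t 18.0667 tcp [ 0.5451 -0.238   0.2554] yaw 0.0158 zaxis [-0.0031  0.0021 -1.    ] q [-0.6   0.46  1.48 -0.    1.2   0.96]
slide cm [ -3.9  -38.87  -0.37] turn -2.9542
```

View pics/r5.png

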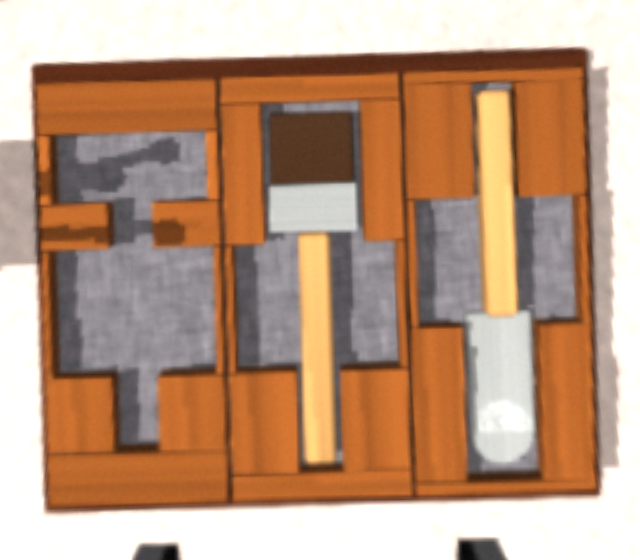

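Both tools are seated in their recesses: the brush spans rows 112–465 in 103–470, and the knife 90–465 in 82–473. Next, the rake: origin (0.501,0.158), yaw 2.948.

```bash
python3 -m creep '[{"slide":[-0.28,-3.94,0],"angular":[0,0,0],"claw":0.2},{"slide":[-0.28,-3.94,0],"angular":[0,0,0],"claw":0.2},{"slide":[-0.28,-3.94,0],"angular":[0,0,0],"claw":0.2},{"slide":[-0.28,-3.94,0],"angular":[0,0,0],"claw":0.2},{"slide":[-0.28,-3.94,0],"angular":[0,0,0],"claw":0.2},{"slide":[-0.28,-3.94,0],"angular":[0,0,0],"claw":0.2},{"slide":[-0.28,-3.94,0],"angular":[0,0,0],"claw":0.2},{"slide":[-0.28,-3.94,0],"angular":[0,0,0],"claw":0.2},{"slide":[-0.28,-3.94,0],"angular":[0,0,0],"claw":0.2},{"slide":[-0.28,-3.94,0],"angular":[0,0,0],"claw":0.2}]'
python3 -m creep '[{"slide":[0,0,0],"angular":[0,0,-0.117],"claw":0.2},{"slide":[0,0,0],"angular":[0,0,-0.117],"claw":0.2},{"slide":[0,0,0],"angular":[0,0,-0.117],"claw":0.2},{"slide":[0,0,0],"angular":[0,0,-0.117],"claw":0.2},{"slide":[0,0,0],"angular":[0,0,-0.117],"claw":0.2},{"slide":[0,0,0],"angular":[0,0,-0.117],"claw":0.2},{"slide":[0,0,0],"angular":[0,0,-0.117],"claw":0.2},{"slide":[0,0,0],"angular":[0,0,-0.117],"claw":0.2},{"slide":[0,0,0],"angular":[0,0,-0.117],"claw":0.2},{"slide":[0,0,0],"angular":[0,0,-0.117],"claw":0.2}]'
python3 -m creep '[{"slide":[0,0,0],"angular":[0,0,-0.117],"claw":0.2},{"slide":[0,0,0],"angular":[0,0,-0.117],"claw":0.2},{"slide":[0,0,0],"angular":[0,0,-0.117],"claw":0.2},{"slide":[0,0,0],"angular":[0,0,-0.117],"claw":0.2},{"slide":[0,0,0],"angular":[0,0,-0.117],"claw":0.2},{"slide":[0,0,0],"angular":[0,0,-0.117],"claw":0.2},{"slide":[0,0,0],"angular":[0,0,-0.117],"claw":0.2},{"slide":[0,0,0],"angular":[0,0,-0.117],"claw":0.2},{"slide":[0,0,0],"angular":[0,0,-0.117],"claw":0.2},{"slide":[0,0,0],"angular":[0,0,-0.117],"claw":0.2}]'
python3 -m creep '[{"slide":[0,0,0],"angular":[0,0,-0.117],"claw":0.2},{"slide":[0,0,0],"angular":[0,0,-0.117],"claw":0.2},{"slide":[0,0,0],"angular":[0,0,-0.117],"claw":0.2},{"slide":[0,0,0],"angular":[0,0,-0.117],"claw":0.2},{"slide":[0,0,0],"angular":[0,0,-0.117],"claw":0.2},{"slide":[0,0,0],"angular":[0,0,0],"claw":0.2},{"slide":[0,0,0],"angular":[0,0,0],"claw":0.2},{"slide":[0,0,0],"angular":[0,0,0],"claw":0.2}]'
python3 st.py .5112 .1563 .030 2.948
python3 - <<'E'
from h import *
C=cam("wrist");im=viewer.snapshot("wrist");cv2.imwrite("pics/w6.png",im)
hsv=cv2.cvtColor(im,cv2.COLOR_BGR2HSV)
wood=cv2.inRange(hsv,(8,90,110),(19,255,255))
p=proj("wrist",[[x,y,.03] for x,y in((.42,.1),(.42,.225),(.6,.225),(.6,.1))],C).astype(np.int32)
k=np.zeros(im.shape[:2],np.uint8);cv2.fillPoly(k,[p],255)
r,w=axis("wrist",wood&k,.035,C);print(r)
for lo,hi in((.49,.56),(.42,.448)):
    t=w[(w[:,0]>lo)&(w[:,0]<hi)];print(cv2.minAreaRect((t*1000).astype(np.float32)))
E
```

```text
t: 18.9
tcp_pos: [0.5102, 0.1565, 0.2549]
tool_rot: [1.0, 0.008, -0.002, 0.0]
force: [0.4, 0.1, -0.4]
finger_gap: 0.6
gripper_force: 0.0
t: 19.73
tcp_pos: [0.5107, 0.1546, 0.2547]
tool_rot: [0.828, 0.561, -0.002, -0.001]
force: [1.3, -0.4, -0.1]
finger_gap: 0.597
gripper_force: 0.0
t: 20.57
tcp_pos: [0.5107, 0.1546, 0.2548]
tool_rot: [0.38, 0.925, -0.001, -0.002]
force: [0.5, 0.0, -0.5]
finger_gap: 0.604
gripper_force: 0.0
t: 21.23
tcp_pos: [0.5114, 0.1547, 0.256]
tool_rot: [0.101, 0.995, -0.0, -0.001]
force: [-0.3, -0.9, -0.1]
finger_gap: 0.601
gripper_force: 0.0
t 21.2333 tcp [0.5114 0.1547 0.256 ] yaw 2.9383 zaxis [-2.5e-03 -2.0e-04 -1.0e+00] q [ 0.08  0.38  1.63  0.    1.14 -1.28]
slide cm [ 0.    0.17 22.6 ] turn -0.0097
((499.7638244628906, 152.1927490234375), (78.2236328125, 147.9120635986328), 78.98495483398438)
((525.0130615234375, 146.43634033203125), (25.107389450073242, 74.2962646484375), 78.6133041381836)
((438.4962463378906, 164.11105346679688), (78.87895965576172, 24.38711166381836), 80.85964965820312)
```

```bash
python3 - <<'E'
from h import *
C=cam("wrist");im=cv2.imread("pics/w6.png");hsv=cv2.cvtColor(im,cv2.COLOR_BGR2HSV)
u=[proj("wrist",[.535,y,.036],C).astype(int) for y in np.arange(.125,.175,.003)]
print([(round(.125+.003*i,3),*hsv[v[1],v[0]].tolist()) for i,v in enumerate(u)])
cv2.imwrite("pics/c6.png",cv2.resize(im[60:300,200:440],(600,600),interpolation=cv2.INTER_CUBIC))
E
```

```text
[(0.125, 24, 102, 173), (0.128, 24, 100, 173), (0.131, 25, 101, 172), (0.134, 19, 121, 122), (0.137, 18, 120, 119), (0.14, 18, 122, 119), (0.143, 16, 135, 100), (0.146, 16, 147, 146), (0.149, 17, 147, 167), (0.152, 17, 150, 151), (0.155, 16, 144, 158), (0.158, 18, 136, 159), (0.161, 24, 100, 174), (0.164, 25, 101, 174), (0.167, 25, 100, 173), (0.17, 24, 103, 174), (0.173, 25, 100, 173)]
```

View pics/c6.png

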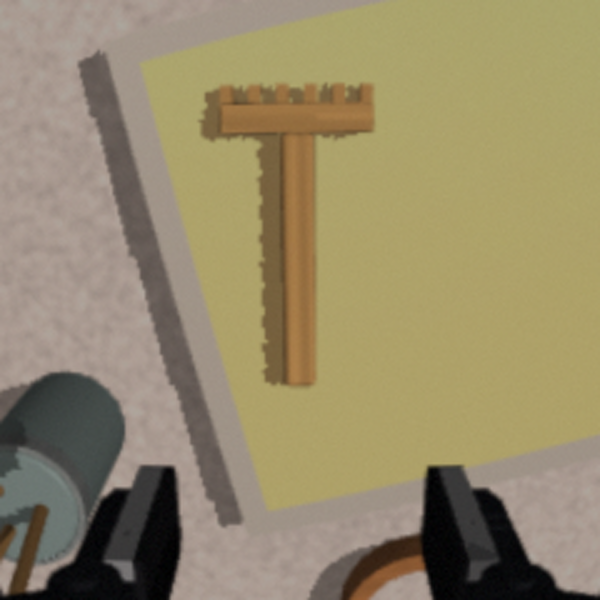

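The shadow on the left side of the rake contaminated the mask (the handle's real edges are at crop columns 284–315). I'll raise the brightness threshold.

```bash
python3 - <<'E'
from h import *
C=cam("wrist");im=cv2.imread("pics/w6.png");hsv=cv2.cvtColor(im,cv2.COLOR_BGR2HSV)
wood=cv2.inRange(hsv,(8,115,132),(20,255,255))
p=proj("wrist",[[x,y,.03] for x,y in((.42,.1),(.42,.225),(.6,.225),(.6,.1))],C).astype(np.int32)
k=np.zeros(im.shape[:2],np.uint8);cv2.fillPoly(k,[p],255)
m=cv2.morphologyEx(wood&k,cv2.MORPH_CLOSE,np.ones((3,3)))
r,w=axis("wrist",m,.035,C);print(r)
for lo,hi in((.48,.60),(.42,.448)):
    t=w[(w[:,0]>lo)&(w[:,0]<hi)];print(cv2.minAreaRect((t*1000).astype(np.float32)))
E
```

```text
((501.69140625, 156.6558380126953), (71.83480072021484, 149.216064453125), 79.28685760498047)
((527.3526000976562, 152.5789031982422), (13.945911407470703, 97.277587890625), 79.24244689941406)
((439.1669921875, 168.4848175048828), (71.83480072021484, 21.948930740356445), 79.28685760498047)
```

```bash
python3 -m creep '[{"slide":[0,0,2],"angular":[0,0,-0.0165],"claw":0.2},{"slide":[0,0,3.5],"angular":[0,0,0],"claw":0.2},{"slide":[0,0,3.5],"angular":[0,0,0],"claw":0.2},{"slide":[0,0,3.5],"angular":[0,0,0],"claw":0.2},{"slide":[0,0,3.5],"angular":[0,0,0],"claw":0.2},{"slide":[0,0,2.5],"angular":[0,0,0],"claw":0.2},{"slide":[0,0,2],"angular":[0,0,0],"claw":0.2},{"slide":[0,0,1.4],"angular":[0,0,0],"claw":0.2},{"slide":[0,0,0.6],"angular":[0,0,0],"claw":0.2},{"slide":[0,0,0],"angular":[0,0,0],"claw":0.2}]'
python3 st.py .5115 .1548 .030 2.9547
```

```text
t: 22.12
tcp_pos: [0.5111, 0.1547, 0.0306]
tool_rot: [0.093, 0.996, -0.0, -0.002]
force: [0.1, -0.1, -0.4]
finger_gap: 0.599
gripper_force: 0.0
t 22.1167 tcp [0.5111 0.1547 0.0306] yaw 2.9563 zaxis [-3.1e-03 -3.0e-04 -1.0e+00] q [ 0.08  0.73  1.8   0.    0.62 -1.3 ]
slide cm [-0.04  0.02  0.06] turn 0.0016
```

```bash
python3 -m creep '[{"slide":[0,0,0],"angular":[0,0,0],"claw":-0.5},{"slide":[0,0,0],"angular":[0,0,0],"claw":-0.8},{"slide":[0,0,0],"angular":[0,0,0],"claw":-1},{"slide":[0,0,0],"angular":[0,0,0],"claw":-1},{"slide":[0,0,0],"angular":[0,0,0],"claw":-1},{"slide":[0,0,0],"angular":[0,0,0],"claw":-1},{"slide":[0,0,0],"angular":[0,0,0],"claw":-1},{"slide":[0,0,0],"angular":[0,0,0],"claw":-1}]' 50
python3 st.py
```

```text
t: 22.78
tcp_pos: [0.5129, 0.1549, 0.0335]
tool_rot: [0.092, 0.996, 0.0, 0.001]
force: [-0.5, -0.8, 6.9]
finger_gap: 0.156
gripper_force: 49.1
t 22.7833 tcp [0.5129 0.1549 0.0335] yaw 2.9573 zaxis [ 2.7e-03  2.0e-04 -1.0e+00] q [ 0.08  0.72  1.8  -0.    0.62 -1.3 ]
```

```bash
python3 -m creep '[{"slide":[0,0,-1],"angular":[0,0,0],"claw":-1},{"slide":[0,0,-3],"angular":[0,0,0],"claw":-1},{"slide":[0,0,-4],"angular":[0,0,0],"claw":-1},{"slide":[0,0,-4],"angular":[0,0,0],"claw":-1},{"slide":[0,0,-4],"angular":[0,0,0],"claw":-1},{"slide":[0,0,-4],"angular":[0,0,0],"claw":-1},{"slide":[0,0,-3],"angular":[0,0,0],"claw":-1},{"slide":[0,0,0],"angular":[0,0,0.117],"claw":-1},{"slide":[0,0,0],"angular":[0,0,0.117],"claw":-1},{"slide":[0,0,0],"angular":[0,0,0.117],"claw":-1}]'
python3 -m creep '[{"slide":[0,0,0],"angular":[0,0,0.117],"claw":-1},{"slide":[0,0,0],"angular":[0,0,0.117],"claw":-1},{"slide":[0,0,0],"angular":[0,0,0.117],"claw":-1},{"slide":[0,0,0],"angular":[0,0,0.117],"claw":-1},{"slide":[0,0,0],"angular":[0,0,0.117],"claw":-1},{"slide":[0,0,0],"angular":[0,0,0.117],"claw":-1},{"slide":[0,0,0],"angular":[0,0,0.117],"claw":-1},{"slide":[0,0,0],"angular":[0,0,0.117],"claw":-1},{"slide":[0,0,0],"angular":[0,0,0.117],"claw":-1},{"slide":[0,0,0],"angular":[0,0,0.117],"claw":-1}]'
python3 -m creep '[{"slide":[0,0,0],"angular":[0,0,0.117],"claw":-1},{"slide":[0,0,0],"angular":[0,0,0.117],"claw":-1},{"slide":[0,0,0],"angular":[0,0,0.117],"claw":-1},{"slide":[0,0,0],"angular":[0,0,0.117],"claw":-1},{"slide":[0,0,0],"angular":[0,0,0.117],"claw":-1},{"slide":[0,0,0],"angular":[0,0,0.117],"claw":-1},{"slide":[0,0,0],"angular":[0,0,0.117],"claw":-1},{"slide":[0,0,0],"angular":[0,0,0.117],"claw":-1},{"slide":[0,0,0],"angular":[0,0,0.117],"claw":-1},{"slide":[0,0,0],"angular":[0,0,0.117],"claw":-1}]'
python3 -m creep '[{"slide":[0,0,0],"angular":[0,0,0.117],"claw":-1},{"slide":[0,0,0],"angular":[0,0,0.117],"claw":-1},{"slide":[0,0,0],"angular":[0,0,0],"claw":-1},{"slide":[0,0,0],"angular":[0,0,0],"claw":-1}]'
python3 st.py .5431 -.1467 .26 .029
```

```text
t: 23.62
tcp_pos: [0.5117, 0.1548, 0.2638]
tool_rot: [0.267, 0.964, 0.0, 0.001]
force: [0.7, 0.1, -1.4]
finger_gap: 0.156
gripper_force: 48.9
t: 24.45
tcp_pos: [0.5113, 0.1547, 0.2626]
tool_rot: [0.755, 0.656, -0.0, -0.0]
force: [-0.8, -0.4, 0.4]
finger_gap: 0.156
gripper_force: 48.9
t: 25.28
tcp_pos: [0.5113, 0.1547, 0.2626]
tool_rot: [0.992, 0.13, -0.0, -0.0]
force: [-0.3, -0.6, -0.7]
finger_gap: 0.155
gripper_force: 48.9
t: 25.62
tcp_pos: [0.5116, 0.1548, 0.2625]
tool_rot: [1.0, 0.018, -0.0, -0.0]
force: [-0.1, 0.2, -0.7]
finger_gap: 0.15
gripper_force: 48.9
t 25.6167 tcp [0.5116 0.1548 0.2625] yaw 0.0352 zaxis [-0.  0. -1.] q [0.08 0.37 1.62 0.   1.15 1.62]
slide cm [ 2.09 30.24  0.25] turn 0.0062
```

```bash
python3 -m creep '[{"slide":[0.26,3.78,0],"angular":[0,0,0.006],"claw":-1},{"slide":[0.26,3.78,0],"angular":[0,0,0],"claw":-1},{"slide":[0.26,3.78,0],"angular":[0,0,0],"claw":-1},{"slide":[0.26,3.78,0],"angular":[0,0,0],"claw":-1},{"slide":[0.26,3.78,0],"angular":[0,0,0],"claw":-1},{"slide":[0.26,3.78,0],"angular":[0,0,0],"claw":-1},{"slide":[0.26,3.78,0],"angular":[0,0,0],"claw":-1},{"slide":[0.26,3.78,0],"angular":[0,0,0],"claw":-1},{"slide":[0,0,2],"angular":[0,0,0],"claw":-1},{"slide":[0,0,4],"angular":[0,0,0],"claw":-1}]'
python3 -m creep '[{"slide":[0,0,4],"angular":[0,0,0],"claw":-1},{"slide":[0,0,4],"angular":[0,0,0],"claw":-1},{"slide":[0,0,2],"angular":[0,0,0],"claw":-1},{"slide":[0,0,0],"angular":[0,0,0],"claw":-1},{"slide":[0,0,0],"angular":[0,0,0],"claw":-1},{"slide":[0,0,0],"angular":[0,0,0],"claw":-1},{"slide":[0,0,0],"angular":[0,0,0],"claw":-1}]'
python3 st.py .5431 -.1467 .0225 .029
python3 - <<'E'
from h import *
C=cam("wrist");im=viewer.snapshot("wrist");np.save("w7T.npy",C[2]);cv2.imwrite("pics/w7.png",im)
t=manip.sense()["tcp_pos"];z=float(t[2])-.0115+.012
r=rect("wrist",im,C,.42,.70,-.30,-.05,.023,.5)
r2=rect("wrist",im,C,.42,.70,-.30,-.05,z,.5)
cv2.imwrite("pics/r7.png",cv2.convertScaleAbs(cv2.resize(np.hstack([r,r2]),(800,448)),alpha=1.2))
E
```

```text
t: 26.45
tcp_pos: [0.5452, -0.1518, 0.2063]
tool_rot: [1.0, 0.013, 0.006, 0.003]
force: [0.6, 0.1, -0.6]
finger_gap: 0.156
gripper_force: 49.0
t: 27.03
tcp_pos: [0.5426, -0.1476, 0.1043]
tool_rot: [1.0, 0.014, 0.002, 0.001]
force: [0.4, 0.7, -0.2]
finger_gap: 0.153
gripper_force: 49.0
t 27.0333 tcp [ 0.5426 -0.1476  0.1043] yaw 0.0271 zaxis [ 0.0042 -0.002  -1.    ] q [-0.46  0.62  1.7   0.    0.81  1.08]
slide cm [ 0.02 -0.11  8.18] turn -0.0019
```

View pics/r7.png

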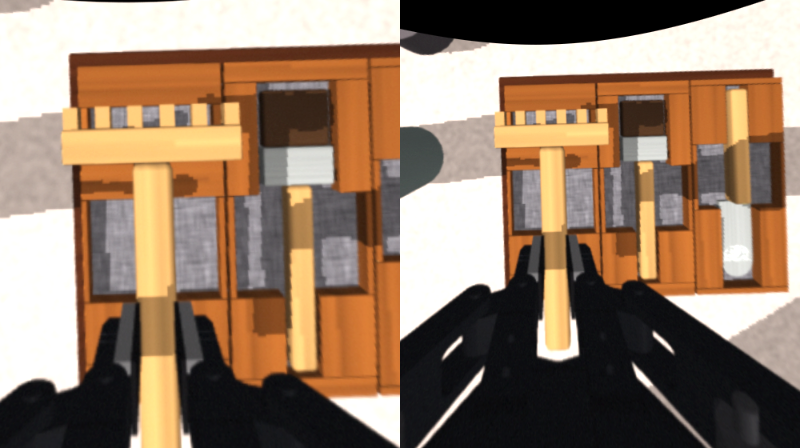

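The rake is held straight over its bay. I'll measure the cross bar numerically.

```bash
python3 - <<'E'
from h import *
c,f,_=cam("wrist");C=(c,f,np.load("w7T.npy"));im=cv2.imread("pics/w7.png");hsv=cv2.cvtColor(im,cv2.COLOR_BGR2HSV)
z=.1043-.0115+.012
p=proj("wrist",[[x,y,z] for x,y in((.60,-.195),(.60,-.095),(.645,-.095),(.645,-.195))],C).astype(np.int32)
k=np.zeros(im.shape[:2],np.uint8);cv2.fillPoly(k,[p],255)
u=proj("wrist",[.612,-.145,z],C).astype(int);print(hsv[u[1],u[0]])
m=cv2.inRange(hsv,(14,70,150),(25,165,255))&k
m=cv2.morphologyEx(m,cv2.MORPH_OPEN,np.ones((3,3)))
for h in(z-.004,z,z+.004):print(axis("wrist",m,h,C)[0])
p2=proj("wrist",[[x,y,z] for x,y in((.56,-.17),(.56,-.12),(.595,-.12),(.595,-.17))],C).astype(np.int32)
k[:]=0;cv2.fillPoly(k,[p2],255);print("handle",axis("wrist",cv2.inRange(hsv,(14,70,150),(25,165,255))&k,z+.002,C)[0])
E
python3 st.py
```

```text
[ 17 136 220]
((619.912841796875, -144.2955322265625), (23.660369873046875, 73.98387908935547), 1.6495537757873535)
((620.0836181640625, -144.29486083984375), (23.015474319458008, 71.96742248535156), 1.6495246887207031)
((620.2543334960938, -144.29417419433594), (22.370643615722656, 69.95098876953125), 1.6494942903518677)
handle ((578.5107421875, -145.16595458984375), (34.20645523071289, 14.916974067687988), 2.120573043823242)
t 27.0833 tcp [ 0.5425 -0.1476  0.1043] yaw 0.0271 zaxis [ 0.0041 -0.0021 -1.    ] q [-0.46  0.62  1.7  -0.    0.81  1.08]
```

```bash
python3 -m creep '[{"slide":[-0.12,0,2],"angular":[0,0,0],"claw":-1},{"slide":[0,0,2],"angular":[0,0,0],"claw":-1},{"slide":[0,0,1.5],"angular":[0,0,0],"claw":-1},{"slide":[0,0,0.8],"angular":[0,0,0],"claw":-1},{"slide":[0,0,0.6],"angular":[0,0,0],"claw":-1},{"slide":[0,0,0.5],"angular":[0,0,0],"claw":-1},{"slide":[0,0,0.5],"angular":[0,0,0],"claw":-1},{"slide":[0,0,0],"angular":[0,0,0],"claw":-1},{"slide":[0,0,0],"angular":[0,0,0],"claw":-1}]'
python3 st.py .5431 -.1467 .0225 .029
```

```text
t: 27.83
tcp_pos: [0.54, -0.1471, 0.0234]
tool_rot: [1.0, 0.013, 0.0, 0.0]
force: [-0.9, -0.6, -1.1]
finger_gap: 0.154
gripper_force: 49.0
t 27.8333 tcp [ 0.54   -0.1471  0.0234] yaw 0.0264 zaxis [ 5.e-04 -3.e-04 -1.e+00] q [-0.47  0.76  1.74 -0.    0.65  1.08]
slide cm [ 0.31 -0.03  0.09] turn -0.0026
```

```bash
python3 -m creep '[{"slide":[0,0,0.12],"angular":[0,0,0],"claw":-1},{"slide":[0,0,0.1],"angular":[0,0,0],"claw":-1},{"slide":[0,0,0],"angular":[0,0,0],"claw":-1},{"slide":[0,0,0],"angular":[0,0,0],"claw":-0.3},{"slide":[0,0,0],"angular":[0,0,0],"claw":-0.3},{"slide":[0,0,0],"angular":[0,0,0],"claw":-0.3},{"slide":[0,0,-2],"angular":[0,0,0],"claw":-0.3},{"slide":[0,0,-3],"angular":[0,0,0],"claw":-0.3},{"slide":[0,0,-4],"angular":[0,0,0],"claw":-0.3},{"slide":[0,0,-4],"angular":[0,0,0],"claw":-0.3}]'
python3 -m creep '[{"slide":[0,0,-4],"angular":[0,0,0],"claw":0.2},{"slide":[0,0,-4],"angular":[0,0,0],"claw":0.2},{"slide":[0,3,-2.7],"angular":[0,0,0],"claw":0.2},{"slide":[0,3,0],"angular":[0,0,0],"claw":0.2},{"slide":[0,3,0],"angular":[0,0,0],"claw":0.2},{"slide":[0,0,0],"angular":[0,0,0],"claw":0.2},{"slide":[0,0,0],"angular":[0,0,0],"claw":0.2},{"slide":[0,0,0],"angular":[0,0,0],"claw":0.2}]'
python3 - <<'E'
from h import *
C=cam("wrist");im=viewer.snapshot("wrist");cv2.imwrite("pics/w8.png",im)
r=rect("wrist",im,C,.42,.70,-.40,-.08,.023,.5)
cv2.imwrite("pics/r8.png",cv2.convertScaleAbs(r,alpha=1.3))
E
```

```text
t: 28.67
tcp_pos: [0.5388, -0.1465, 0.1513]
tool_rot: [1.0, 0.013, -0.001, -0.001]
force: [1.6, -0.3, 1.3]
finger_gap: 0.348
gripper_force: 0.0
t: 29.33
tcp_pos: [0.5415, -0.2363, 0.2572]
tool_rot: [1.0, 0.013, -0.001, -0.001]
force: [-0.3, -0.6, -0.3]
finger_gap: 0.597
gripper_force: 0.0
```

View pics/r8.png

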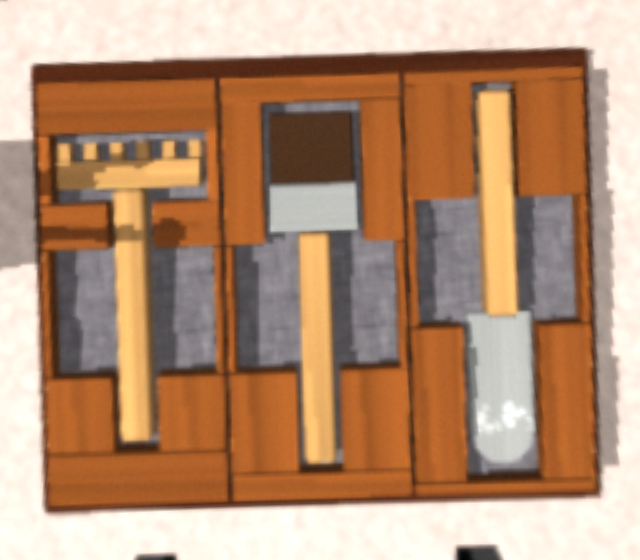

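All three tools lie within their recesses. The rake bar measures 72.5 mm at rib-top height, so it is fully down. Handing in.

```bash
python3 -c "
from station import ticket
print(ticket.sign_off())"
```

```text
the job is handed in; nothing more can be done
None
```

The brush, knife and rake each lie in their own compartment, seen flat in the final wrist view, and I handed the job in at about 29 s; the sign-off gave no verdict, I didn't re-measure the bystanders afterwards (no move came near them), and I viewed 12 pictures, over the limit of 10.

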